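# Hook and snap the access cover onto a chassis

## Robot

A 7-joint arm with a two-finger parallel gripper is mounted at the origin on the work surface. World frame = base frame: x ahead of the robot, y to its left, z up, the work surface at z = 0. Lengths are in m, angles in degrees, forces in N, time in s.
With the tool pointing down it reaches from about 0.4 to 0.85 m from the base axis. Payload 6.9 kg.
Tool frame: the origin (TCP) lies at the very end of the fingers, on their centre line; the grasp point (between the pads) lies grip_depth behind it (grip_depth is the distance from the TCP to the grasp point, in m); z points along the fingers, y is the line along which they close (so a half turn about z gives the same grasp; the last joint's range is limited). The gripper opens to 85 mm and grips with 20 to 120 N. Pads are 22 mm wide; open, the fingers measure 114 mm over their backs; the gripper's body (76 mm by 85 mm) begins 54 mm behind the grasp point. The pads swing forward as they close: fully open they stand 13 mm farther back than shut.
Start: joints at [-68.039, 29.078, -13.613, 85.955, 7.202, 65.827, -8.869], TCP at [0.171, 0.601, 0.231] pointing down, gripper open.
Joint ranges: [-176.47, 176.47], [-13.61, 117.27], [-81.72, 77.17], [0.22, 143.17], [-87.28, 267.28], [10, 112.55], [-165.47, 165.47]. Speed limits (degrees/s): [136.94, 136.94, 180, 180, 180, 180, 180].

## Interface

Orientations are given as [roll, pitch, yaw] about the fixed x, y, z axes, in that order (R = Rz(yaw) Ry(pitch) Rx(roll)).
In Python, from workcell import sense, camera, sign_off, boxes_of, grip_depth gives the robot as it stands.
- The arm moves only by the tool drive_tool, never from a script. Its argument "series" is a list of rows, each a list of 2 entries, a list of its own where there are three numbers: the shift along the tool's x, y, z in cm, then the turn, a rotation vector about the tool's x, y, z in degrees. A call has exactly 5 rows; each row shifts and turns the commanded pose from where the row before left it, along the tool's axes as they then stand; what a row does not reach is not made up. A row lasts 1/10 s, in which the tool goes at most 50 mm and 8.59 degrees, less where a joint would pass 70% of its speed; a pose out of reach is approached as far as the arm can. A call is refused whole if a number of a shift passes 5 or a number of a turn 8.59, either way. A call with a gripper value outside its range is refused whole. "hand" is the finger opening in cm, from 0 to 8.54, set as the call begins (left out, the last holds). The fingers move at their own pace and stop on an object; "squeeze" is the grip in N (left out, the last holds). Time passes only in rows, so rows that do not move let the fingers close, or fill a call up. It gives the time, the measured TCP pose, the force, the opening and the grip force at its end, in the units of the state.
- sense(): the state, without advancing time (a new reading comes with each control period).
- camera(name): name is "side" or "top"; returns a dict with "color" (420x560x3 uint8, blue, green, red), "fovy" (degrees; the focal length in pixels is half the picture's height over the tangent of half this angle, whatever the lens; pixels are square), "cx", "cy" (the principal point, pixels), "position" and "rotation" of the camera in the world. Camera axes: x right, y up, looking along -z (the intrinsics and any distortion apply to the point x, -y, -z); pixel columns grow to the right and rows downward; lengths in m; the calibration is good to about 2 mm. A picture is of the moment at which its call begins. There is no depth.
- sign_off(): hands the job in; it is judged then, once.
Trained networks look in the newest picture that a camera, given by its name, has taken for a name from the list of things; names that differ only in an ending like _2 or _b are one class to them, and where a whole thing is asked for, a point or a joint stands for the part that bears it (a point fixed in the world has none). Each returns a list of dicts, best first, with "confidence" (0 to 1); they miss things now and then, are a little off and sometimes report something else, mostly with a low value. They report only what shows in the picture. A call takes as long as a camera call.
- boxes_of(thing, camera): "rect" ([left, top, width, height] in pixels, round what is visible of it).
The state is a dict: "clock": time; "qpos": joint angles; "qd": joint speeds; "effort": joint torques, N m; "tcp_pos": TCP position; "ee_rot": TCP orientation; "contact_force": force on the tool from outside, world axes, zero at the start; "ft_torque": the same for the moment, N m; "gripper_width": finger opening in m; "grip_force": force on a finger pad.
Only numpy, scipy, OpenCV 4.12 (cv2) and the standard library are available. Lean on these libraries where they do the work, as an engineer would, in place of code of your own. Each camera call takes 0.05 s, during which the arm holds its last target. There are 200 camera calls.

## Task

Fit the grey access cover onto the open aluminium chassis in the fixture: lean it lip-down, hook its blue front lip under the blue bar and slide it in until it lightly touches the end of the slot, then swing it down and press gently until it snaps flat under the roller catch at the far end. The chassis may be clamped a centimetre or so off along its rails and the lip is thin, so feel for the end of the slot and never force it; let go at the end and leave the other things on the bench where they are.

Things in the scene. Friction and masses are not known exactly. Their poses are not given: they have to be found in the camera images.
- cover: Loose access cover, about 0.22 kg, flat on the bench, grip bar up. Grey plate 130 (x) x 100 (y) x 4 mm; on its -x edge, same plane, a blue lip 20 mm long, 70 wide, 4 thick (tip at x = -85 mm; rear edge at x = +65). Origin: centre of the plate's underside, z up.
- grip (a point): Point in the cover's black grip bar, 27 mm above the underside, 10 mm towards the lip from the plate's centre; axes as the cover's. The bar is 12 mm thick (x), 56 mm long (y), from 4 to 29 mm above the underside. Grasp it across its 12 mm.
- lip (a point): Middle of the tip of the cover's lip: x = -85, y = 0, z = 2 mm of the cover; axes as the cover's.
- fixture: Dark plate 270 x 150 x 12 mm on the bench, with two yellow guide rails along x; the open aluminium chassis is clamped between them. Origin on the bench, x from slot (near the robot) to catch (far), z up. The chassis is clamped up to 15 mm either way along x from the nominal place given by the points below (height, y, yaw are true); this shift is not measured.
- seat (a point): Nominal place of the cover's origin when seated, 60 mm above the bench; fixture axes; does not follow the chassis's shift. The seat is the tops of the chassis's side walls: z = 0, y = 44 to 54 mm either side, x = -62 to +66. A seated cover lies flat on it, lip tip against the slot's end wall.
- slot (a point): Nominal end wall of the front slot, at seat height; fixture axes. A blue bar covers the slot from 6 mm before to 15 mm behind (+x) this point, underside at z = +6, top +12 mm. Slot floor z = -9, as far as the seat's front corners at x = +23. Cheeks at y = +-38. A flat cover cannot pass the bar; leaning lip-down about 0.3 rad it slides in.
- roller_axis (a point): Nominal axis of the sprung catch's white roller when out: radius 6 mm, 50 mm long along y; it overhangs a seated cover's rear edge by 3 mm, its axis 4 mm above the cover's top. The edge, pushed down, presses it back (+x), then it snaps over the edge and holds the cover down. Its steel housing reaches 38 mm behind, 8 mm above this point.
- catch (a joint): Roller catch travel, m: 0 out, grows as pressed back (+x) to 0.008. About 0.0015 holding a seated cover, 0.003 or more while the edge passes. Spring 3 to 4 N along x; with the lip home it takes 5 to 10 N down near the cover's rear edge, far more if it is not home.
- rivet_gun: Bystander: red and black pneumatic rivet gun standing upright, 250 mm high; origin under its base.
- rivet_bin: Bystander: blue open bin of rivets, 110 x 150 x 55 mm; origin under its centre.
- oil_bottle: Bystander: white bottle with a red cap, 54 mm across, 150 mm high; origin under its centre.
- screwdriver: Bystander: orange-handled screwdriver, 170 mm, lying along x near the middle.
- wrench: Bystander: steel wrench, 180 mm, lying on the bench.
- rivet_jar: Bystander: clear jar with a yellow lid, 44 mm across, 55 mm high; origin under its centre.

How it is judged:
By the outcome, as a careful person would: the job done as asked, in the order asked, and still so for the second after the job is handed in, with the robot touching nothing.
It also fails if it takes over 58 s, if anything falls off the work surface, if the arm or the gripper's body presses on something with over 40 N, if the wrist force passes 120 N, or if a joint passes its speed limit or range.

## Working session

There is one attempt and no reset: what is moved stays moved. The work goes in short steps, Python scripts to look and compute and a tool call to move; the robot and the scene stay as the last step left them, time stands still between calls to the robot, and variables do not carry over. Pictures are saved under pics/ and viewed, at most 10 in all, crops included, and the job is handed in when it is done.

Besides the shell and the picture viewer there is one more tool, called after "Request:" as name(argument=value, ...), one argument or row to a line, values as JSON. drive_tool: Moves the arm, as the interface text tells. Its arguments: {"type":"object","properties":{"series":{"type":"array"},"hand":{"type":"number"},"squeeze":{"type":"number"}},"required":["series"]}

```bash
mkdir -p pics; ls; python3 - <<'E'
from workcell import *
import cv2
print(sense(), grip_depth)
for n in("side","top"):
    c=camera(n); cv2.imwrite(f"pics/{n}0.png",c["color"]); print({k:v for k,v in c.items() if k!="color"})
    for t in ["cover","grip","lip","fixture","catch","rivet_gun"]:
        print(n,t,[(b["rect"],round(b["confidence"],2)) for b in boxes_of(t,n)[:2]])
E
```

```text
pics
{'clock': 0.0, 'qpos': array([-68.04069148,  29.12665227, -13.61074421,  86.0090309 ,
         7.20230954,  65.82751416,  -8.86830898]), 'qd': array([-0.05262451, -0.00793572,  0.05802135,  0.00262779,  0.04981057,
        0.04126247,  0.00420121]), 'effort': array([-4.11029514e-04, -6.20591140e+01, -2.18722925e+00, -2.49647391e+01,
        1.25834011e-02,  1.19435432e-02, -1.94741034e-05]), 'tcp_pos': array([0.17130012, 0.60053649, 0.23041662]), 'ee_rot': array([-1.79895784e+02,  1.37109334e-03,  1.64088991e+02]), 'contact_force': array([-0.69711062,  0.17075624, -0.37090636]), 'ft_torque': array([-0.00606658,  0.00805369,  0.01151414]), 'grip_force': 0.0, 'gripper_width': 0.08556930033050668} 0.0187
{'fovy': 54.31564470535194, 'cx': 279.5484202271305, 'cy': 212.32397456670617, 'position': array([ 0.19350152, -0.7873076 ,  0.72884682]), 'rotation': array([ 50.24814214,   1.18439079, -33.26760567])}
side cover []
side grip [([244.6, 239.4, 70.1, 43.0], 0.72)]
side lip [([240.9, 242.3, 71.0, 40.8], 0.66)]
side fixture [([144.3, 147.0, 94.0, 69.0], 0.89), ([241.4, 240.5, 72.1, 44.0], 0.39)]
side catch [([201.8, 155.1, 13.5, 7.9], 0.64)]
side rivet_gun [([333.0, 228.5, 65.2, 136.5], 0.79), ([368.1, 240.0, 29.8, 46.5], 0.67)]
{'fovy': 49.58343944885695, 'cx': 282.0341307889899, 'cy': 205.0700055351178, 'position': array([ 0.47324602, -0.11987338,  1.05872217]), 'rotation': array([  7.08783991,  -0.13274707, -88.53829672])}
top cover [([294.1, 193.6, 50.2, 68.6], 0.59)]
top grip [([294.0, 198.1, 50.3, 64.9], 0.57)]
top lip [([292.6, 194.5, 52.3, 69.2], 0.68)]
top fixture [([99.2, 179.2, 75.5, 121.3], 0.91)]
top catch [([111.4, 203.8, 27.8, 13.0], 0.51)]
top rivet_gun [([414.3, 193.9, 129.8, 62.4], 0.61)]
```

View pics/top0.png

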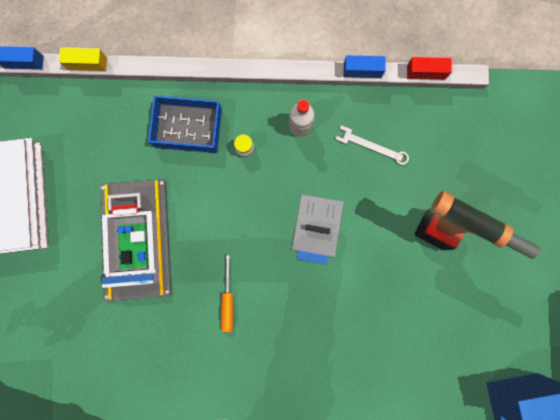

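View pics/side0.png

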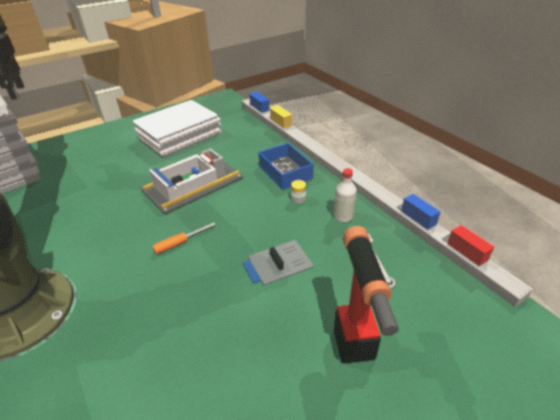

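The top view shows the cover at about (319,227), with its lip towards image-bottom (the robot). The fixture is at about (136,240), with the blue bar near (128,281) and the catch near (124,204). In the side view the cover is at (278,262) and the fixture at (192,178). I'll make an enlarged montage to pick corners.

```bash
python3 - <<'E'
import cv2,numpy as np
t=cv2.imread("pics/top0.png");s=cv2.imread("pics/side0.png")
def crop(im,x,y,w,h,W,H):
    k=min(W/w,H/h); c=cv2.resize(im[y:y+h,x:x+w],None,fx=k,fy=k,interpolation=cv2.INTER_CUBIC)
    for u in range((x+9)//10*10,x+w,10):
        p=int((u-x+.5)*k); cv2.line(c,(p,0),(p,8 if u%50 else 20),(0,255,255),1); 
        if u%20==0: cv2.putText(c,str(u),(p+1,18),0,.35,(255,255,255),1)
    for v in range((y+9)//10*10,y+h,10):
        p=int((v-y+.5)*k); cv2.line(c,(0,p),(8 if v%50 else 20,p),(0,255,255),1)
        if v%20==0: cv2.putText(c,str(v),(10,p+4),0,.35,(255,255,255),1)
    o=np.zeros((H,W,3),np.uint8);o[:c.shape[0],:c.shape[1]]=c;return o
A=crop(t,95,174,80,132,363,600);B=crop(t,285,188,64,80,437,300*1)
C=crop(s,236,235,84,55,437,300)
cv2.imwrite("pics/m1.png",np.hstack([A,np.vstack([B,C])]))
cv2.imwrite("pics/m2.png",crop(s,138,144,110,66,800,500))
E
```

```text
(no output)
```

View pics/m1.png

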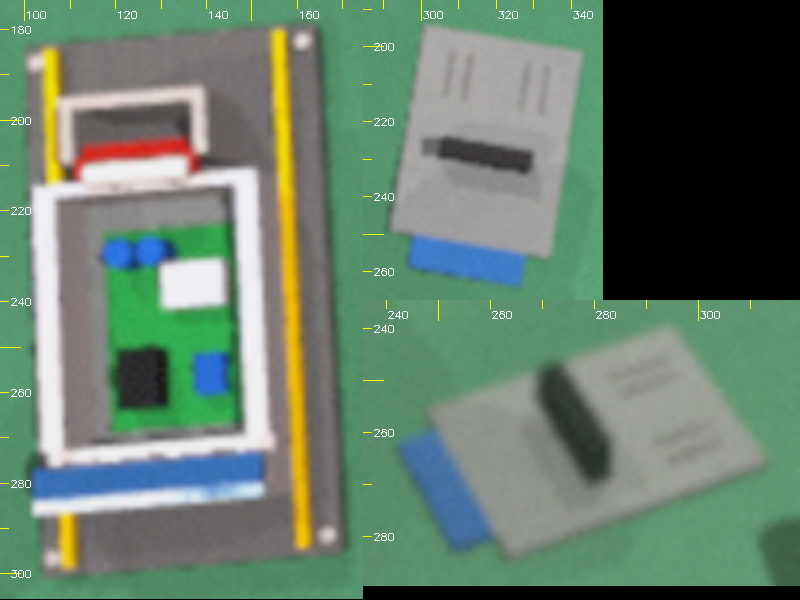

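View pics/m2.png

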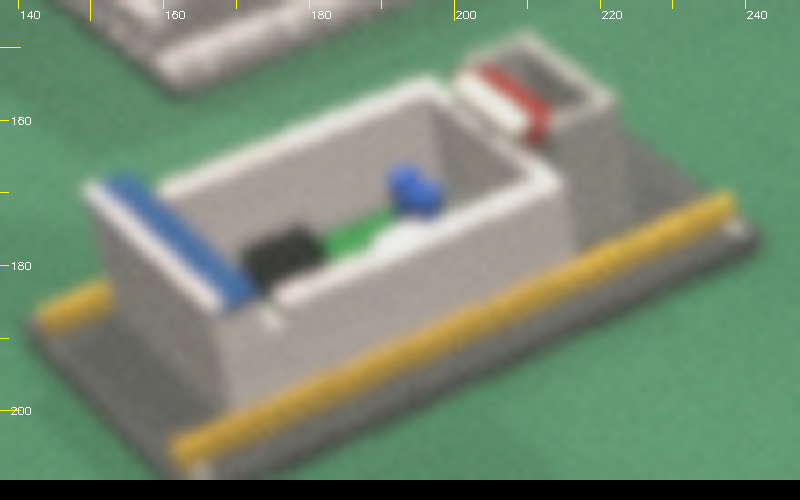

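The montages show crisp corners for the cover (4 plate corners and 2 lip corners), the chassis rim and the blue bar in both views. Next I'll fit the poses by least squares.

```bash
cat > h.py <<'E'
import numpy as np
from scipy.spatial.transform import Rotation as R
from scipy.optimize import least_squares
CAM={"side":(54.31564470535194,279.548,212.324,[.19350152,-.7873076,.72884682],[50.24814214,1.18439079,-33.26760567]),
"top":(49.58343944885695,282.034,205.07,[.47324602,-.11987338,1.05872217],[7.08783991,-.13274707,-88.53829672])}
def proj(cam,P):
    f,cx,cy,p,r=CAM[cam]; F=210/np.tan(np.radians(f/2))
    q=R.from_euler("xyz",r,degrees=True).inv().apply(np.atleast_2d(P)-p)
    return np.c_[cx+F*q[:,0]/-q[:,2],cy-F*q[:,1]/-q[:,2]]
def place(v,P):  # v=x,y,yaw
    return R.from_euler("z",v[2]).apply(P)+[v[0],v[1],0]
def fit(obs,v0):
    f=lambda v:np.concatenate([(proj(c,place(v,np.array(P)))-uv).ravel() for c,P,uv in obs])
    s=least_squares(f,v0,loss="soft_l1"); return s.x,f(s.x).reshape(-1,2)
E
python3 - <<'E'
from h import *
np.set_printoptions(precision=4,suppress=True)
P=np.array([[65,50,4],[65,-50,4],[-65,-50,4],[-65,50,4],[-85,35,4],[-85,-35,4]])/1e3
T=np.array([[301.0,194.2],[343.2,201.4],[334.6,256.6],[291.7,248.8],[296.2,259],[326.6,264]])
S=np.array([[294.9,239.3],[313.2,265.3],[263.4,284.1],[248,254.9],[242.2,261.4],[253.2,282.6]])
v0=[.42,-.2,0]
for o in ([("top",P,T)],[("side",P,S)],[("top",P,T),("side",P,S)]):
    v,r=fit(o,v0); print("cover",v[:2],np.degrees(v[2]),np.abs(r).max(0))
Q=np.array([[66,54,60],[66,-54,60],[-91,54,72],[-91,-54,72],[-70,54,72],[-70,-54,72]])/1e3
T=np.array([[101.8,214.4],[151.3,210.5],[101.5,287],[152.6,282.6],[101.8,276.5],[152.6,272.9]])
S=np.array([[197.3,153.8],[214.9,168],[148.8,169.4],[168,185.9],[155.4,167.3],[173.5,183.8]])
for o in ([("top",Q,T)],[("side",Q,S)],[("top",Q,T),("side",Q,S)]):
    v,r=fit(o,[.4,.2,0]); print("chassis",v[:2],np.degrees(v[2]));print(r.T)
Pl=np.array([[135,75,12],[135,-75,0],[-135,-75,0],[-135,75,12]])/1e3
v,r=fit([("top",Pl,np.array([[100,184.5],[164.2,179.4],[170.4,293.9],[104.8,299.6]]))],[.4,.2,0]);print("plate",v[:2],np.degrees(v[2]));print(r.T)
E
```

```text
cover [ 0.5596 -0.2028] -8.461066329665705 [0.3712 0.2562]
cover [ 0.5604 -0.2033] -8.61097648558377 [0.3545 0.628 ]
cover [ 0.56  -0.203] -8.517361932467368 [0.5315 0.5906]
chassis [0.5064 0.2168] 5.920313183688922
[[ 0.2774 -0.2442  0.524  -0.0274 -0.0612 -0.4458]
 [-0.0137  0.1163 -0.3311  0.0826  0.2576 -0.1051]]
chassis [0.5069 0.2156] 7.064434647194544
[[-1.0216  0.6273  0.2751 -0.9306  0.2556  0.36  ]
 [ 0.1822  0.34    0.3082  0.14   -0.2829 -0.7509]]
chassis [0.5066 0.2166] 6.132889685734072
[[ 0.2541 -0.2754  0.773   0.2126  0.1507 -0.2428 -0.8094  0.3446  0.1185
  -1.7004  0.1438 -0.3489]
 [-0.0088 -0.0586 -0.348  -0.1233  0.2437 -0.3071  0.1121  0.483  -0.1378
  -0.1084 -0.6729 -0.9406]]
plate [0.5179 0.2185] 6.566591539976851
[[-0.7905  0.6119  1.175  -0.8521]
 [-1.1389 -0.7201  0.5158  1.2143]]
```

```bash
cat >> h.py <<'E'
def plan(pos,rot,goal,yaw_rpy,n,pr=True):
    """n rows in tool axes (cm, deg rotvec) from pose (pos,rot rpy deg) to goal; shift first, then turn"""
    A=R.from_euler("xyz",rot,degrees=True);B=R.from_euler("xyz",yaw_rpy,degrees=True)
    w=(A.inv()*B).as_rotvec()/n; d=(np.array(goal)-pos)/n; rows=[]
    for i in range(n):
        rows.append([np.round(A.inv().apply(d)*100,2).tolist(),np.round(np.degrees(w),2).tolist()]); A=A*R.from_rotvec(w)
    if pr:
        for i in range(0,n,5): print(rows[i:i+5])
    return rows
E
python3 - <<'E'
from h import *
from workcell import sense
def ray(cam,u,v,z):
    f,cx,cy,p,r=CAM[cam];F=210/np.tan(np.radians(f/2))
    d=R.from_euler("xyz",r,degrees=True).apply([(u-cx)/F,-(v-cy)/F,-1]);p=np.array(p);return p+d*(z-p[2])/d[2]
for a,b in (((279,30),(302,548)),((50,48),(68,568)),((317,27),(345,547)),((25,50),(47,573)),((258,168),(270,440)),((33,186),(41,455))):
    A,B=[ray("top",x/4.545+94.5,y/4.545+173.5,.02) for x,y in(a,b)];D=A-B;print(A[:2].round(4),B[:2].round(4),np.degrees(np.arctan2(D[1],D[0])).round(2))
s=sense()
plan(s["tcp_pos"],s["ee_rot"],[.45,.25,.23],[180,0,115],10)
plan(np.array([.45,.25,.23]),[180,0,115],[.55,-.2015,.13],[180,0,81.5],10)
E
```

```text
[0.6532 0.1746] [0.394  0.1478] 5.92
[0.6408 0.2905] [0.3814 0.2626] 6.15
[0.6552 0.1554] [0.395  0.1266] 6.32
[0.6395 0.3032] [0.3787 0.2727] 6.65
[0.5822 0.181 ] [0.4464 0.1668] 5.99
[0.5701 0.2939] [0.4361 0.28  ] 5.95
[[[-3.64, -2.61, 0.01], [-0.0, 0.0, 4.91]], [[-3.85, -2.29, 0.01], [-0.0, 0.0, 4.91]], [[-4.03, -1.95, 0.01], [-0.0, 0.0, 4.91]], [[-4.19, -1.6, 0.01], [-0.0, 0.0, 4.91]], [[-4.31, -1.24, 0.01], [-0.0, 0.0, 4.91]]]
[[[-4.4, -0.86, 0.01], [-0.0, 0.0, 4.91]], [[-4.46, -0.48, 0.01], [-0.0, 0.0, 4.91]], [[-4.48, -0.1, 0.01], [-0.0, 0.0, 4.91]], [[-4.47, 0.28, 0.01], [-0.0, 0.0, 4.91]], [[-4.43, 0.66, 0.01], [-0.0, 0.0, 4.91]]]
[[[-4.51, -1.0, 1.0], [-0.0, -0.0, 3.35]], [[-4.57, -0.74, 1.0], [-0.0, -0.0, 3.35]], [[-4.6, -0.47, 1.0], [-0.0, -0.0, 3.35]], [[-4.62, -0.2, 1.0], [-0.0, -0.0, 3.35]], [[-4.62, 0.07, 1.0], [-0.0, -0.0, 3.35]]]
[[[-4.61, 0.34, 1.0], [-0.0, -0.0, 3.35]], [[-4.58, 0.61, 1.0], [-0.0, -0.0, 3.35]], [[-4.54, 0.88, 1.0], [-0.0, -0.0, 3.35]], [[-4.48, 1.14, 1.0], [-0.0, -0.0, 3.35]], [[-4.41, 1.4, 1.0], [-0.0, -0.0, 3.35]]]
```

Request:
drive_tool(
  series=[
    [[-3.64,-2.61,0],[0,0,4.9]],
    [[-3.85,-2.29,0],[0,0,4.9]],
    [[-4.03,-1.95,0],[0,0,4.9]],
    [[-4.19,-1.6,0],[0,0,4.9]],
    [[-4.31,-1.24,0],[0,0,4.9]],
  ],
  hand=8.5,
)

```text
clock: 1.2
tcp_pos: [0.3117, 0.4241, 0.2315]
ee_rot: [180.0, -0.0, 139.4]
contact_force: [0.4, 0.9, 0.5]
gripper_width: 0.0851
grip_force: 0.0
```

Request:
drive_tool(
  series=[
    [[-4.4,-0.86,0],[0,0,4.9]],
    [[-4.46,-0.48,0],[0,0,4.9]],
    [[-4.48,-0.1,0],[0,0,4.9]],
    [[-4.47,0.28,0],[0,0,4.9]],
    [[-4.43,0.66,0],[0,0,4.9]],
  ],
)

```text
clock: 1.7
tcp_pos: [0.4512, 0.2487, 0.2316]
ee_rot: [180.0, -0.0, 114.9]
contact_force: [0.2, 1.0, -0.3]
gripper_width: 0.0851
grip_force: 0.0
```

Request:
drive_tool(
  series=[
    [[-4.51,-1.0,1.0],[0,0,3.35]],
    [[-4.57,-0.74,1.0],[0,0,3.35]],
    [[-4.6,-0.47,1.0],[0,0,3.35]],
    [[-4.62,-0.2,1.0],[0,0,3.35]],
    [[-4.62,0.07,1.0],[0,0,3.35]],
  ],
)

```text
clock: 2.2
tcp_pos: [0.5008, 0.0228, 0.1813]
ee_rot: [179.9, -0.0, 98.2]
contact_force: [-0.1, 0.3, 0.4]
gripper_width: 0.0851
grip_force: 0.0
```

Request:
drive_tool(
  series=[
    [[-4.61,0.34,1.0],[0,0,3.35]],
    [[-4.58,0.61,1.0],[0,0,3.35]],
    [[-4.54,0.88,1.0],[0,0,3.35]],
    [[-4.48,1.14,1.0],[0,0,3.35]],
    [[-4.41,1.4,1.0],[0,0,3.35]],
  ],
)

```text
clock: 2.7
tcp_pos: [0.5512, -0.2029, 0.131]
ee_rot: [180.0, -0.0, 81.5]
contact_force: [0.9, 0.4, 0.5]
gripper_width: 0.0851
grip_force: 0.0
```

Request:
drive_tool(
  series=[
    [[0.12,-0.13,3.0],[0,0,0]],
    [[0,0,3.5],[0,0,0]],
    [[0,0,3.0],[0,0,0]],
    [[0,0,2.0],[0,0,0]],
    [[0,0,0.75],[0,0,0]],
  ],
  hand=5,
)

```text
clock: 3.2
tcp_pos: [0.5486, -0.1992, 0.0067]
ee_rot: [-179.8, -0.0, 81.6]
contact_force: [-0.9, 0.8, 0.4]
gripper_width: 0.0502
grip_force: 0.0
```

Request:
drive_tool(
  series=[
    [[0,0,0],[0,0,0]],
    [[0,0,0],[0,0,0]],
    [[0,0,0],[0,0,0]],
    [[0,0,0],[0,0,0]],
    [[0,0,0],[0,0,0]],
  ],
  hand=0,
  squeeze=60,
)

```text
clock: 3.7
tcp_pos: [0.5504, -0.2, 0.0103]
ee_rot: [179.9, 0.0, 81.6]
contact_force: [-1.0, -0.0, 7.2]
gripper_width: 0.0107
grip_force: 61.6
```

Request:
drive_tool(
  series=[
    [[0,0,0],[0,0,0]],
    [[0,0,0],[0,0,0]],
    [[0,0,0],[0,0,0]],
    [[0,0,0],[0,0,0]],
    [[0,0,0],[0,0,0]],
  ],
)

```text
clock: 4.2
tcp_pos: [0.5505, -0.2, 0.0102]
ee_rot: [179.9, 0.0, 81.6]
contact_force: [-1.8, 0.6, 6.5]
gripper_width: 0.0106
grip_force: 61.6
```

```bash
cat >> h.py <<'E'
FX=[.5066,.2166,np.radians(6.05)]; G=np.array([-.010,.0016,.0102])
def tcp(th,tipx,c=.001,back=0,up=0,G=G):
    """TCP pos,rpy with cover leaning th, lip tip (underside) at seat-frame x=tipx(m), underside c above front corner, backed off along the cover's x, raised"""
    Rc=R.from_euler("y",-th); tip=np.array([tipx,0,c+(tipx+.062)*np.tan(th)])
    o=tip+Rc.apply([.085+back,0,0]); p=o+Rc.apply(G)+[0,0,.06+up]
    Rw=R.from_euler("z",FX[2]); q=Rw.apply(p)+[FX[0],FX[1],0]
    return q,(Rw*Rc*R.from_euler("z",90,degrees=True)*R.from_euler("x",180,degrees=True)).as_euler("xyz",degrees=True)
E
python3 - <<'E'
from h import *
from workcell import sense
s=sense();p,r=s["tcp_pos"],s["ee_rot"]
g,gr=tcp(.3,-.085,back=.045,up=.04); print(g,gr)
up=p+[0,0,.15]
plan(p,r,up,r,5)
m=(up+g)/2; m[2]=.2; mr=[171.4,0,88.9]
plan(up,r,m,mr,5); plan(m,mr,g,gr,5)
E
```

```text
[0.53290914 0.22099738 0.13909212] [ 1.62811266e+02 -1.27222187e-14  9.60500000e+01]
[[[-0.0, 0.01, -3.0], [0.0, 0.0, 0.0]], [[-0.0, 0.01, -3.0], [0.0, 0.0, 0.0]], [[-0.0, 0.01, -3.0], [0.0, 0.0, 0.0]], [[-0.0, 0.01, -3.0], [0.0, 0.0, 0.0]], [[-0.0, 0.01, -3.0], [0.0, 0.0, 0.0]]]
[[[4.14, -0.79, -0.8], [-1.69, 0.12, -1.46]], [[4.16, -0.66, -0.81], [-1.69, 0.12, -1.46]], [[4.18, -0.53, -0.82], [-1.69, 0.12, -1.46]], [[4.19, -0.4, -0.83], [-1.69, 0.12, -1.46]], [[4.2, -0.27, -0.83], [-1.69, 0.12, -1.46]]]
[[[4.21, -0.44, 1.17], [-1.72, 0.32, -1.4]], [[4.21, -0.37, 1.18], [-1.72, 0.32, -1.4]], [[4.21, -0.3, 1.19], [-1.72, 0.32, -1.4]], [[4.21, -0.23, 1.21], [-1.72, 0.32, -1.4]], [[4.21, -0.17, 1.22], [-1.72, 0.32, -1.4]]]
```

Request:
drive_tool(
  series=[
    [[0,0,-1.5],[0,0,0]],
    [[0,0,-3],[0,0,0]],
    [[0,0,-3.5],[0,0,0]],
    [[0,0,-4],[0,0,0]],
    [[0,0,-3],[0,0,0]],
  ],
  squeeze=80,
)

```text
clock: 4.7
tcp_pos: [0.5499, -0.1999, 0.1615]
ee_rot: [179.9, 0.0, 81.6]
contact_force: [0.5, 0.1, -2.2]
gripper_width: 0.0102
grip_force: 78.3
```

Request:
drive_tool(
  series=[
    [[4.14,-0.79,-0.8],[-1.69,0.12,-1.46]],
    [[4.16,-0.66,-0.81],[-1.69,0.12,-1.46]],
    [[4.18,-0.53,-0.82],[-1.69,0.12,-1.46]],
    [[4.19,-0.4,-0.83],[-1.69,0.12,-1.46]],
    [[4.2,-0.27,-0.83],[-1.69,0.12,-1.46]],
  ],
)

```text
clock: 5.2
tcp_pos: [0.5402, 0.0125, 0.1995]
ee_rot: [171.4, -0.1, 89.0]
contact_force: [0.9, 0.7, -1.4]
gripper_width: 0.0099
grip_force: 78.5
```

Request:
drive_tool(
  series=[
    [[4.21,-0.44,1.17],[-1.72,0.32,-1.4]],
    [[4.21,-0.37,1.18],[-1.72,0.32,-1.4]],
    [[4.21,-0.3,1.19],[-1.72,0.32,-1.4]],
    [[4.21,-0.23,1.21],[-1.72,0.32,-1.4]],
    [[4.21,-0.17,1.22],[-1.72,0.32,-1.4]],
  ],
)

```text
clock: 5.7
tcp_pos: [0.5314, 0.223, 0.1381]
ee_rot: [162.8, -0.1, 96.1]
contact_force: [0.9, -0.8, -2.5]
gripper_width: 0.01
grip_force: 78.6
```

```bash
python3 - <<'E'
from h import *
from workcell import *
import cv2
s=sense();print({k:s[k] for k in("clock","tcp_pos","ee_rot","contact_force","ft_torque","gripper_width")})
C=np.array([[65,50,4],[65,-50,4],[-65,-50,4],[-65,50,4],[-85,35,4],[-85,-35,4],[-85,-35,0],[65,-50,0]])/1e3
Rt=R.from_euler("xyz",s["ee_rot"],degrees=True);Rc=Rt*R.from_euler("x",180,degrees=True)*R.from_euler("z",-90,degrees=True)
W=Rc.apply(C-G)+s["tcp_pos"]
out=[]
for n,(x,y,w,h) in (("top",(90,170,90,135)),("side",(135,125,110,90))):
    im=camera(n)["color"];k=4.4
    c=cv2.resize(im[y:y+h,x:x+w],None,fx=k,fy=k,interpolation=cv2.INTER_CUBIC)
    for u,v in proj(n,W): cv2.circle(c,(int((u-x+.5)*k),int((v-y+.5)*k)),2,(255,0,255),-1)
    out.append(cv2.copyMakeBorder(c,0,594-c.shape[0],0,0,0) if 1 else c)
o=np.hstack(out); o=cv2.resize(o,None,fx=min(1,800/o.shape[1]),fy=min(1,800/o.shape[1]));cv2.imwrite("pics/p1.png",o)
E
```

```text
{'clock': 5.7, 'tcp_pos': array([0.5313806 , 0.2230483 , 0.13813998]), 'ee_rot': array([ 1.62826108e+02, -1.13096875e-01,  9.61246226e+01]), 'contact_force': array([ 0.85657758, -0.77909531, -2.52854483]), 'ft_torque': array([-0.09366956,  0.39160529, -0.05441914]), 'gripper_width': 0.010042068941973535}
```

View pics/p1.png

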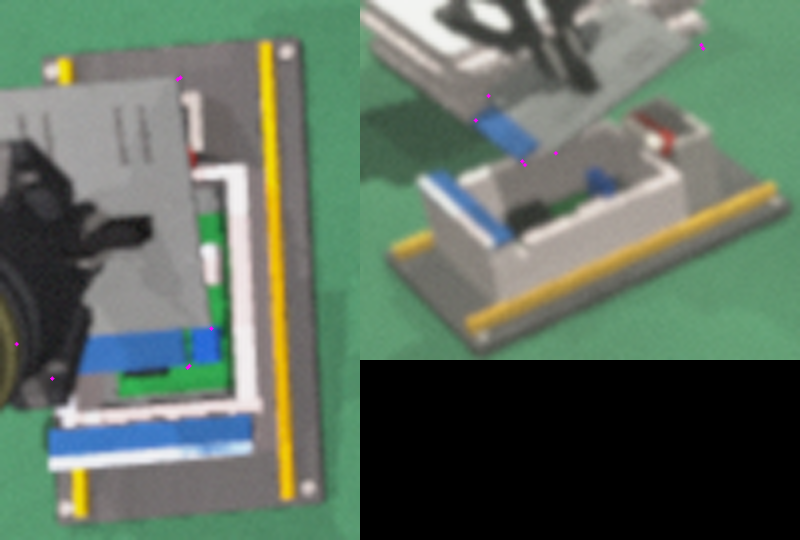

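The predicted corners (magenta) land on the real lip and plate corners within about 1–2 px in both views: top lip corner at (188,366), side lip at (475–523,119–162). The grip is as modelled, so I'll lower it onto the slide line.

```bash
python3 - <<'E'
from h import *
from workcell import sense
s=sense();p,r=s["tcp_pos"],s["ee_rot"]
g,gr=tcp(.3,-.085,back=.045,up=.0); print(g,gr)
plan(p,r,g,gr,5)
h,_=tcp(.3,-.085,back=.02); plan(g,gr,h,gr,5)
E
```

```text
[0.53290914 0.22099738 0.09909212] [ 1.62811266e+02 -1.27222187e-14  9.60500000e+01]
[[[-0.18, -0.15, 0.73], [-0.05, -0.07, 0.12]], [[-0.18, -0.15, 0.73], [-0.05, -0.07, 0.12]], [[-0.18, -0.15, 0.73], [-0.05, -0.07, 0.12]], [[-0.17, -0.15, 0.73], [-0.05, -0.07, 0.12]], [[-0.17, -0.16, 0.73], [-0.05, -0.07, 0.12]]]
[[[-0.0, -0.5, 0.0], [0.0, 0.0, 0.0]], [[-0.0, -0.5, 0.0], [0.0, 0.0, 0.0]], [[-0.0, -0.5, 0.0], [0.0, 0.0, 0.0]], [[-0.0, -0.5, 0.0], [0.0, 0.0, 0.0]], [[-0.0, -0.5, 0.0], [0.0, 0.0, 0.0]]]
```

```bash
python3 - <<'E'
from workcell import sense
s=sense();print({k:s[k] for k in("clock","tcp_pos","ee_rot","contact_force","qd")})
E
```

```text
{'clock': 5.8, 'tcp_pos': array([0.52864833, 0.22925626, 0.13626094]), 'ee_rot': array([163.03722333,  -0.17258703,  96.75640322]), 'contact_force': array([-0.02256419, -0.08734028, -2.51138224]), 'qd': array([ 4.66573669, -1.73762873,  3.83114666,  0.00859401, -0.10877541,
        3.41803669,  3.93259398])}
```

Request:
drive_tool(
  series=[
    [[0,0,0.3],[0,0,0]],
    [[0,0,0],[0,0,0]],
    [[0,0,0],[0,0,0]],
    [[0,0,0],[0,0,0]],
    [[0,0,0],[0,0,0]],
  ],
)

```text
clock: 6.3
tcp_pos: [0.5332, 0.2206, 0.1356]
ee_rot: [162.9, -0.1, 96.0]
contact_force: [0.7, 0.2, -3.1]
gripper_width: 0.0101
grip_force: 78.5
```

```bash
python3 - <<'E'
from h import *
from workcell import sense
s=sense();p,r=s["tcp_pos"],s["ee_rot"];print(p,r)
g,gr=tcp(.3,-.085,back=.045,up=.0); print(g,gr)
plan(p,r,g,gr,5)
E
```

```text
[0.53319612 0.22060827 0.13555909] [ 1.62892376e+02 -8.05152320e-02  9.59748773e+01]
[0.53290914 0.22099738 0.09909212] [ 1.62811266e+02 -1.27222187e-14  9.60500000e+01]
[[[0.01, -0.22, 0.7], [-0.02, -0.01, -0.02]], [[0.01, -0.22, 0.7], [-0.02, -0.01, -0.02]], [[0.01, -0.22, 0.7], [-0.02, -0.01, -0.02]], [[0.01, -0.22, 0.7], [-0.02, -0.01, -0.02]], [[0.01, -0.22, 0.7], [-0.02, -0.01, -0.02]]]
```

Request:
drive_tool(
  series=[
    [[0.02,-0.3,0.9],[0,0,0]],
    [[0.02,-0.3,1.1],[0,0,0]],
    [[0,-0.3,1.0],[0,0,0]],
    [[0,-0.2,0.5],[0,0,0]],
    [[0,0,0],[0,0,0]],
  ],
)

```text
clock: 6.8
tcp_pos: [0.5317, 0.2216, 0.097]
ee_rot: [163.1, -0.0, 96.1]
contact_force: [-0.4, -0.1, -1.9]
gripper_width: 0.0104
grip_force: 78.6
```

Request:
drive_tool(
  series=[
    [[0,-0.4,0],[0,0,0]],
    [[0,-0.4,0],[0,0,0]],
    [[0,-0.4,0],[0,0,0]],
    [[0,-0.4,0],[0,0,0]],
    [[0,0,0],[0,0,0]],
  ],
)

```text
clock: 7.3
tcp_pos: [0.5165, 0.2203, 0.0938]
ee_rot: [162.9, -0.1, 96.1]
contact_force: [-0.9, -0.5, -2.3]
gripper_width: 0.0101
grip_force: 78.6
```

Request:
drive_tool(
  series=[
    [[-0.05,-0.3,0],[0,0,0]],
    [[0,-0.3,0],[0,0,0]],
    [[0,-0.3,0],[0,0,0]],
    [[0,-0.3,0],[0,0,0]],
    [[0,0,0],[0,0,0]],
  ],
)

```text
clock: 7.8
tcp_pos: [0.5053, 0.2186, 0.0901]
ee_rot: [163.0, -0.1, 96.1]
contact_force: [0.0, 0.1, -1.4]
gripper_width: 0.0101
grip_force: 78.6
```

```bash
python3 - <<'E'
from h import *
from workcell import *
import cv2
s=sense();print({k:s[k] for k in("clock","tcp_pos","ee_rot","contact_force","ft_torque")})
C=np.array([[65,50,4],[65,-50,4],[-65,-50,4],[-65,50,4],[-85,35,4],[-85,-35,4],[-85,-35,0],[65,-50,0]])/1e3
Rc=R.from_euler("xyz",s["ee_rot"],degrees=True)*R.from_euler("x",180,degrees=True)*R.from_euler("z",-90,degrees=True)
W=Rc.apply(C-G)+s["tcp_pos"]
L=R.from_euler("z",-FX[2]).apply(W-[FX[0],FX[1],.06]);print(L.round(4))
out=[]
for n,(x,y,w,h) in (("top",(95,190,66,110)),("side",(140,130,90,85))):
    im=camera(n)["color"];k=5.1
    c=cv2.resize(im[y:y+h,x:x+w],None,fx=k,fy=k,interpolation=cv2.INTER_CUBIC)
    for u,v in proj(n,W): cv2.circle(c,(int((u-x+.5)*k),int((v-y+.5)*k)),1,(255,0,255),-1)
    out.append(cv2.copyMakeBorder(c,0,562-c.shape[0],0,0,0))
o=np.hstack(out);print(o.shape);cv2.imwrite("pics/p2.png",o[:, :800])
E
```

```text
{'clock': 7.8, 'tcp_pos': array([0.50532445, 0.21855392, 0.09006907]), 'ee_rot': array([ 1.62956882e+02, -5.81644825e-02,  9.60848941e+01]), 'contact_force': array([ 0.01070174,  0.1366414 , -1.36734609]), 'ft_torque': array([-0.02997234,  0.44503077, -0.01894664])}
[[ 0.0724  0.0505  0.0462]
 [ 0.0725 -0.0495  0.0461]
 [-0.0518 -0.0495  0.008 ]
 [-0.0519  0.0505  0.0081]
 [-0.071   0.0355  0.0022]
 [-0.0709 -0.0345  0.0021]
 [-0.0698 -0.0345 -0.0017]
 [ 0.0737 -0.0495  0.0422]]
(562, 796, 3)
```

View pics/p2.png

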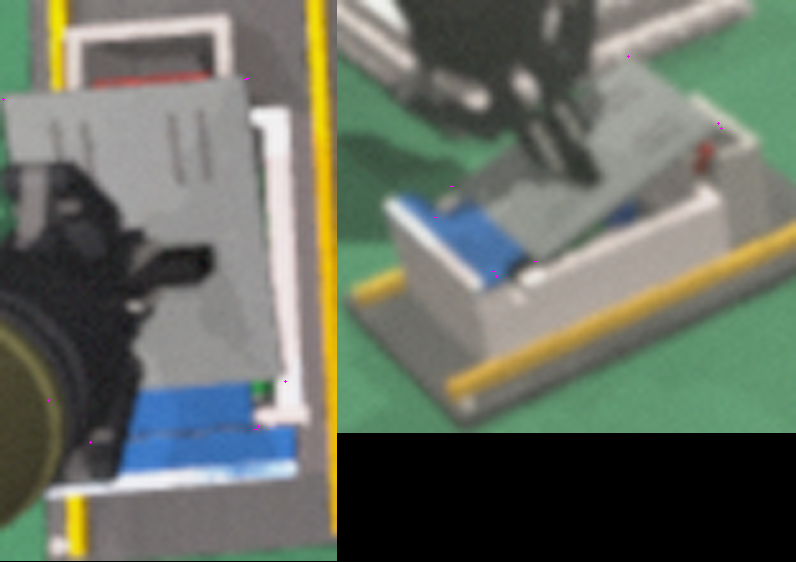

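```bash
python3 - <<'E'
from h import *
from workcell import *
import cv2
im=camera("top")["color"].astype(int); cv2.imwrite("pics/raw_top.png",im)
for v in (255,258,261,269,270,271,277,279): print(v,[tuple(p) for p in im[v,141:157]])
# predicted right edges, lateral offset 0 / +2.5mm at plate row, lip
s=sense();Rc=R.from_euler("xyz",s["ee_rot"],degrees=True)*R.from_euler("x",180,degrees=True)*R.from_euler("z",-90,degrees=True)
for P in ([-.055,-.05,.004],[-.065,-.05,.004],[-.067,-.035,.004],[-.075,-.035,.004]):print(P,proj("top",Rc.apply(np.array(P)-G)+s["tcp_pos"]))
for P in ([-.05,-.054,.06],[-.04,-.054,.06],[-.075,-.054,.072]):print(P,proj("top",place(FX,np.array(P))))
E
```

```text
255 [(np.int64(138), np.int64(138), np.int64(142)), (np.int64(138), np.int64(139), np.int64(140)), (np.int64(142), np.int64(141), np.int64(142)), (np.int64(145), np.int64(146), np.int64(146)), (np.int64(151), np.int64(150), np.int64(151)), (np.int64(150), np.int64(151), np.int64(153)), (np.int64(152), np.int64(154), np.int64(153)), (np.int64(149), np.int64(150), np.int64(150)), (np.int64(158), np.int64(158), np.int64(164)), (np.int64(202), np.int64(202), np.int64(216)), (np.int64(226), np.int64(226), np.int64(237)), (np.int64(219), np.int64(219), np.int64(231)), (np.int64(179), np.int64(179), np.int64(196)), (np.int64(130), np.int64(131), np.int64(143)), (np.int64(121), np.int64(122), np.int64(132)), (np.int64(124), np.int64(122), np.int64(134))]
258 [(np.int64(140), np.int64(141), np.int64(143)), (np.int64(140), np.int64(142), np.int64(143)), (np.int64(142), np.int64(143), np.int64(145)), (np.int64(149), np.int64(148), np.int64(150)), (np.int64(149), np.int64(150), np.int64(151)), (np.int64(151), np.int64(151), np.int64(152)), (np.int64(152), np.int64(152), np.int64(153)), (np.int64
[... 4707 characters left out ...]
4(117), np.int64(84)), (np.int64(135), np.int64(116), np.int64(116)), (np.int64(130), np.int64(128), np.int64(140)), (np.int64(126), np.int64(124), np.int64(137)), (np.int64(123), np.int64(122), np.int64(134))]
[-0.055, -0.05, 0.004] [[149.70672667 259.46325144]]
[-0.065, -0.05, 0.004] [[150.2930727  263.91346673]]
[-0.067, -0.035, 0.004] [[143.45952037 265.36546041]]
[-0.075, -0.035, 0.004] [[143.93672608 268.9116763 ]]
[-0.05, -0.054, 0.06] [[153.44587044 263.2653574 ]]
[-0.04, -0.054, 0.06] [[153.23827047 258.65603721]]
[-0.075, -0.054, 0.072] [[152.41598003 275.00050822]][ WARN:0@1.111] global loadsave.cpp:1063 imwrite_ Unsupported depth image for selected encoder is fallbacked to CV_8U.
```

The raw edges agree with the model to 0.3 px: plate edge at 150.0, lip edge at 143.8, bar end at 152.4. The cover is centred to about 0.5 mm, so I'll slide it in.

Request:
drive_tool(
  series=[
    [[-0.03,-0.3,0],[0,0,0]],
    [[0,-0.3,0],[0,0,0]],
    [[0,-0.25,0],[0,0,0]],
    [[0,-0.15,0],[0,0,0]],
    [[0,0,0],[0,0,0]],
  ],
)

```text
clock: 8.45
tcp_pos: [0.4961, 0.2173, 0.0872]
ee_rot: [162.9, -0.1, 96.1]
contact_force: [-0.3, -0.4, -1.9]
gripper_width: 0.0106
grip_force: 78.6
```

Request:
drive_tool(
  series=[
    [[0,-0.05,0],[0,0,0]],
    [[0,-0.05,0],[0,0,0]],
    [[0,-0.05,0],[0,0,0]],
    [[0,0,0],[0,0,0]],
    [[0,0,0],[0,0,0]],
  ],
)

```text
clock: 8.95
tcp_pos: [0.4951, 0.2172, 0.0869]
ee_rot: [162.9, -0.1, 96.1]
contact_force: [-0.7, 0.3, -1.6]
gripper_width: 0.0103
grip_force: 78.6
```

Request:
drive_tool(
  series=[
    [[0,-0.05,0],[0,0,0]],
    [[0,-0.05,0],[0,0,0]],
    [[0,-0.05,0],[0,0,0]],
    [[0,-0.05,0],[0,0,0]],
    [[0,0,0],[0,0,0]],
  ],
)

```text
clock: 9.45
tcp_pos: [0.493, 0.217, 0.0863]
ee_rot: [162.9, -0.1, 96.1]
contact_force: [-0.8, -0.3, -2.0]
gripper_width: 0.0103
grip_force: 78.6
```

Request:
drive_tool(
  series=[
    [[0,-0.05,0],[0,0,0]],
    [[0,-0.05,0],[0,0,0]],
    [[0,0,0],[0,0,0]],
    [[0,0,0],[0,0,0]],
    [[0,0,0],[0,0,0]],
  ],
)

```text
clock: 9.95
tcp_pos: [0.4922, 0.2169, 0.086]
ee_rot: [162.9, -0.1, 96.1]
contact_force: [-0.1, -0.6, -2.6]
gripper_width: 0.0105
grip_force: 78.6
```

Request:
drive_tool(
  series=[
    [[0,-0.05,0],[0,0,0]],
    [[0,-0.04,0],[0,0,0]],
    [[0,0,0],[0,0,0]],
    [[0,0,0],[0,0,0]],
    [[0,0,0],[0,0,0]],
  ],
)

```text
clock: 10.45
tcp_pos: [0.4913, 0.2168, 0.0858]
ee_rot: [162.9, -0.1, 96.1]
contact_force: [0.1, -0.2, -0.9]
gripper_width: 0.0104
grip_force: 78.6
```

Request:
drive_tool(
  series=[
    [[0,-0.05,0],[0,0,0]],
    [[0,-0.03,0],[0,0,0]],
    [[0,0,0],[0,0,0]],
    [[0,0,0],[0,0,0]],
    [[0,0,0],[0,0,0]],
  ],
)

```text
clock: 10.95
tcp_pos: [0.4906, 0.2167, 0.0856]
ee_rot: [162.9, -0.1, 96.1]
contact_force: [0.1, 0.4, -2.9]
gripper_width: 0.01
grip_force: 78.6
```

Request:
drive_tool(
  series=[
    [[0,-0.05,0],[0,0,0]],
    [[0,-0.03,0],[0,0,0]],
    [[0,0,0],[0,0,0]],
    [[0,0,0],[0,0,0]],
    [[0,0,0],[0,0,0]],
  ],
)

```text
clock: 11.45
tcp_pos: [0.4898, 0.2167, 0.0853]
ee_rot: [162.9, -0.1, 96.1]
contact_force: [0.4, 0.5, -2.4]
gripper_width: 0.0101
grip_force: 78.6
```

Request:
drive_tool(
  series=[
    [[0,-0.05,0],[0,0,0]],
    [[0,-0.03,0],[0,0,0]],
    [[0,0,0],[0,0,0]],
    [[0,0,0],[0,0,0]],
    [[0,0,0],[0,0,0]],
  ],
)

```text
clock: 11.95
tcp_pos: [0.4894, 0.2166, 0.0853]
ee_rot: [162.9, -0.1, 96.1]
contact_force: [1.1, 0.6, -0.8]
gripper_width: 0.0099
grip_force: 78.6
```

Request:
drive_tool(
  series=[
    [[0,-0.04,0],[0,0,0]],
    [[0,0,0],[0,0,0]],
    [[0,0,0],[0,0,0]],
    [[0,0,0],[0,0,0]],
    [[0,0,0],[0,0,0]],
  ],
)

```text
clock: 12.45
tcp_pos: [0.4893, 0.2167, 0.0853]
ee_rot: [162.8, -0.1, 96.1]
contact_force: [4.1, -0.2, 0.3]
gripper_width: 0.0099
grip_force: 78.7
```

It lightly touched the end wall at 4 N. Next I'll calibrate on this contact and plan the swing.

```bash
cat >> h.py <<'E'
def state(s,G=G):
    Rc=R.from_euler("xyz",s["ee_rot"],degrees=True)*R.from_euler("x",180,degrees=True)*R.from_euler("z",-90,degrees=True)
    L=R.from_euler("z",-FX[2]).apply(Rc.apply(np.array([[-.085,0,0],[-.085,0,.004],[.065,0,0],[.065,0,.004]])-G)+s["tcp_pos"]-[FX[0],FX[1],.06])
    return L, -(R.from_euler("z",-FX[2])*Rc).as_euler("zyx")[1]
E
python3 - <<'E'
from h import *
from workcell import sense
s=sense();L,th=state(s);print(L.round(4),th,s["contact_force"],s["ft_torque"])
W=L[1,0]+.0001; c=L[0,2]+(-.062-L[0,0]-(W+.085))*np.tan(th); print("W",W,"c",c)
p=s["tcp_pos"];r=s["ee_rot"]
T=[th+(.1-th)*i/10 for i in range(11)];cs=np.linspace(c,.0006,11)
P=[]
for t,cc in zip(T,cs):
    # front corner is at W+.023
    tx=-.085+.004*np.sin(t)+.0002
    q,rr=tcp(t,tx,c=cc); q=q+R.from_euler("z",FX[2]).apply([W+.085,0,0]); P.append((q,rr))
print(p,P[0])
for i in range(10): print(plan(P[i][0],P[i][1],P[i+1][0],P[i+1][1],1,False))
E
```

```text
[[-0.0858  0.0003 -0.0066]
 [-0.087   0.0003 -0.0028]
 [ 0.0575  0.0003  0.0377]
 [ 0.0563  0.0003  0.0415]] 0.2994762366711736 [ 4.10017942 -0.18306123  0.25365252] [-0.07659688 -0.69125245  0.05652736]
W -0.08689553119335013 c 0.0013510627564447542
[0.48933003 0.21669907 0.08528757] (array([0.48966247, 0.21641381, 0.08654814]), array([162.84127557,   0.        ,  96.05      ]))
[[[0.0, 0.02, 0.11], [1.14, 0.0, 0.0]]]
[[[-0.0, 0.02, 0.11], [1.14, 0.0, -0.0]]]
[[[0.0, 0.02, 0.11], [1.14, 0.0, -0.0]]]
[[[-0.0, 0.02, 0.11], [1.14, -0.0, -0.0]]]
[[[0.0, 0.02, 0.11], [1.14, -0.0, 0.0]]]
[[[-0.0, 0.02, 0.11], [1.14, -0.0, 0.0]]]
[[[-0.0, 0.02, 0.11], [1.14, -0.0, -0.0]]]
[[[0.0, 0.02, 0.11], [1.14, 0.0, 0.0]]]
[[[-0.0, 0.02, 0.11], [1.14, 0.0, -0.0]]]
[[[-0.0, 0.02, 0.11], [1.14, -0.0, 0.0]]]
```

Request:
drive_tool(
  series=[
    [[0,0.04,-0.03],[0,0,0]],
    [[0,0.02,0.1],[1.14,0,0]],
    [[0,0.02,0.1],[1.14,0,0]],
    [[0,0.02,0.1],[1.14,0,0]],
    [[0,0.02,0.1],[1.14,0,0]],
  ],
)

```text
clock: 12.95
tcp_pos: [0.4911, 0.2169, 0.0816]
ee_rot: [167.5, -0.1, 96.1]
contact_force: [4.3, 0.8, -4.9]
gripper_width: 0.0102
grip_force: 78.3
```

```bash
python3 - <<'E'
from h import *
from workcell import sense
s=sense();L,th=state(s);print(L[:,[0,2]].round(4),th,s["contact_force"],s["ft_torque"])
E
```

```text
[[-0.0864 -0.0046]
 [-0.0873 -0.0007]
 [ 0.06    0.0278]
 [ 0.0591  0.0317]] 0.2182391858262238 [ 4.32520442  0.7828343  -4.89372068] [ 0.10634282 -1.13734401  0.04435229]
```

Request:
drive_tool(
  series=[
    [[0,0.06,0.1],[1.14,0,0]],
    [[0,0.02,0.1],[1.14,0,0]],
    [[0,0.02,0.1],[1.14,0,0]],
    [[0,0.02,0.1],[1.14,0,0]],
    [[0,0,0],[0,0,0]],
  ],
)

```text
clock: 13.45
tcp_pos: [0.4929, 0.217, 0.0779]
ee_rot: [172.1, -0.1, 96.1]
contact_force: [3.5, 1.2, -2.8]
gripper_width: 0.0106
grip_force: 78.7
```

```bash
python3 - <<'E'
from h import *
from workcell import sense
s=sense();L,th=state(s);print(L[:,[0,2]].round(4),th,s["contact_force"],s["ft_torque"])
E
```

```text
[[-0.0864 -0.0026]
 [-0.087   0.0014]
 [ 0.0621  0.0181]
 [ 0.0616  0.022 ]] 0.1378662854535666 [ 3.49362268  1.19656495 -2.78789132] [ 0.15432121 -0.74204261  0.06354141]
```

Request:
drive_tool(
  series=[
    [[0,0.03,0.1],[1.14,0,0]],
    [[0,0.02,0.1],[1.14,0,0]],
    [[0,0.02,0.1],[1.14,0,0]],
    [[0,0.01,0.1],[1.14,0,0]],
    [[0,0,0],[0,0,0]],
  ],
)

```text
clock: 13.95
tcp_pos: [0.494, 0.2171, 0.0739]
ee_rot: [176.7, -0.1, 96.1]
contact_force: [3.9, 1.2, -3.4]
gripper_width: 0.0099
grip_force: 78.7
```

```bash
python3 - <<'E'
from h import *
from workcell import sense
s=sense();L,th=state(s);print(L[:,[0,2]].round(4),th,s["contact_force"],s["ft_torque"])
E
```

```text
[[-0.0868 -0.0007]
 [-0.087   0.0033]
 [ 0.0629  0.008 ]
 [ 0.0627  0.012 ]] 0.0579215535152402 [ 3.90588544  1.21301551 -3.35062684] [ 0.24122774 -0.86838762  0.02265527]
```

Request:
drive_tool(
  series=[
    [[0,0,0.1],[1.14,0,0]],
    [[0,0,0.1],[1.14,0,0]],
    [[0,0,0.08],[1.14,0,0]],
    [[0,0,0],[0,0,0]],
    [[0,0,0],[0,0,0]],
  ],
)

```text
clock: 14.45
tcp_pos: [0.4946, 0.2171, 0.071]
ee_rot: [-180.0, -0.1, 96.1]
contact_force: [5.8, 1.0, -8.3]
gripper_width: 0.0101
grip_force: 78.3
```

```bash
python3 - <<'E'
from h import *
from workcell import sense
s=sense();L,th=state(s);print(L[:,[0,2]].round(4),th,s["contact_force"],s["ft_torque"])
E
```

```text
[[-0.0869  0.0008]
 [-0.0869  0.0048]
 [ 0.0631  0.0007]
 [ 0.0631  0.0047]] -0.0003817087842623579 [ 5.79682452  1.02424741 -8.32900416] [ 0.22612253 -1.57233247  0.08123553]
```

```bash
cat > look.py <<'E'
import sys,cv2
from h import *
from workcell import *
out=[]
for n,(x,y,w,h) in (("top",(95,190,66,110)),("side",(140,130,90,85))):
    im=camera(n)["color"];k=5.1
    c=cv2.resize(im[y:y+h,x:x+w],None,fx=k,fy=k,interpolation=cv2.INTER_CUBIC)
    out.append(cv2.copyMakeBorder(c,0,562-c.shape[0],0,0,0))
cv2.imwrite(sys.argv[1],np.hstack(out)[:,:800])
E
python3 look.py pics/p3.png
```

```text
(no output)
```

View pics/p3.png

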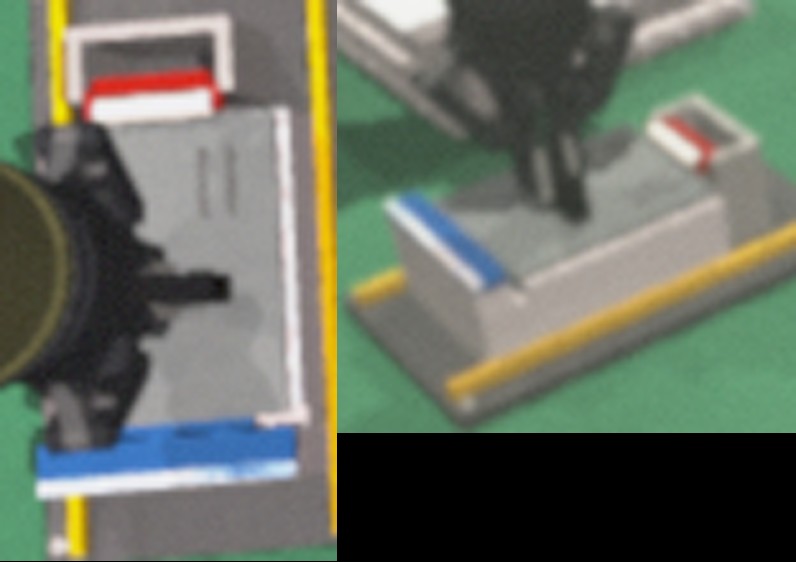

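The view shows the cover flat under the bar, with the white roller overlapping its rear edge (top view about (150,105)). The extra −6 N on the tool fits the roller pushing down on a cover held 0.8 mm high. I'll settle it down, check the force, then release.

Request:
drive_tool(
  series=[
    [[0,0,0.03],[0,0,0]],
    [[0,0,0.03],[0,0,0]],
    [[0,0,0.03],[0,0,0]],
    [[0,0,0],[0,0,0]],
    [[0,0,0],[0,0,0]],
  ],
)

```text
clock: 15.05
tcp_pos: [0.4946, 0.2172, 0.0706]
ee_rot: [180.0, -0.1, 96.1]
contact_force: [6.0, 1.0, -3.9]
gripper_width: 0.01
grip_force: 79.0
```

Request:
drive_tool(
  series=[
    [[0,0,0.04],[0.3,0,0]],
    [[0,0,0.04],[0.3,0,0]],
    [[0,0,0.04],[0.3,0,0]],
    [[0,0,0],[0,0,0]],
    [[0,0,0],[0,0,0]],
  ],
)

```text
clock: 15.55
tcp_pos: [0.4945, 0.2171, 0.0705]
ee_rot: [-179.1, -0.1, 96.1]
contact_force: [1.1, -0.2, 9.3]
gripper_width: 0.0099
grip_force: 80.9
```

```bash
python3 - <<'E'
from h import *
from workcell import sense
s=sense();L,th=state(s);print(L[:,[0,2]].round(4),th,s["contact_force"],s["ft_torque"])
E
```

```text
[[-0.0871  0.0014]
 [-0.087   0.0054]
 [ 0.0629 -0.0009]
 [ 0.063   0.0031]] -0.014949276594572458 [ 1.08163376 -0.21138047  9.34558575] [-0.18256397 -0.74518883  0.07174849]
```

Request:
drive_tool(
  series=[
    [[0,0,-0.04],[-0.9,0,0]],
    [[0,0,0],[0,0,0]],
    [[0,0,0],[0,0,0]],
    [[0,0,0],[0,0,0]],
    [[0,0,0],[0,0,0]],
  ],
  squeeze=20,
)

```text
clock: 16.05
tcp_pos: [0.4946, 0.2172, 0.0704]
ee_rot: [180.0, -0.1, 96.1]
contact_force: [3.4, -0.2, 8.2]
gripper_width: 0.0102
grip_force: 80.6
```

Request:
drive_tool(
  series=[
    [[0,0,0],[0,0,0]],
    [[0,0,0],[0,0,0]],
    [[0,0,0],[0,0,0]],
    [[0,0,0],[0,0,0]],
    [[0,0,0],[0,0,0]],
  ],
  hand=5,
)

```text
clock: 16.55
tcp_pos: [0.4936, 0.2171, 0.0694]
ee_rot: [-179.9, -0.1, 96.1]
contact_force: [-0.1, 0.8, 0.1]
gripper_width: 0.05
grip_force: 0.0
```

Request:
drive_tool(
  series=[
    [[0,0,-1],[0,0,0]],
    [[0,0,-3],[0,0,0]],
    [[0,0,-3],[0,0,0]],
    [[0,0,-3],[0,0,0]],
    [[0,0,-2],[0,0,0]],
  ],
)

```text
clock: 17.05
tcp_pos: [0.4946, 0.2171, 0.1926]
ee_rot: [179.9, -0.1, 96.1]
contact_force: [0.0, -0.4, 0.6]
gripper_width: 0.05
grip_force: 0.0
```

Request:
drive_tool(
  series=[
    [[-4,0,-1],[0,0,0]],
    [[-4.5,0,0],[0,0,0]],
    [[-4.5,0,0],[0,0,0]],
    [[-4,0,0],[0,0,0]],
    [[0,0,0],[0,0,0]],
  ],
)

```text
clock: 17.55
tcp_pos: [0.5123, 0.0409, 0.2006]
ee_rot: [180.0, 0.1, 95.6]
contact_force: [-0.1, -0.6, -0.2]
gripper_width: 0.0499
grip_force: 0.0
```

```bash
python3 look.py pics/p4.png
```

```text
(no output)
```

View pics/p4.png

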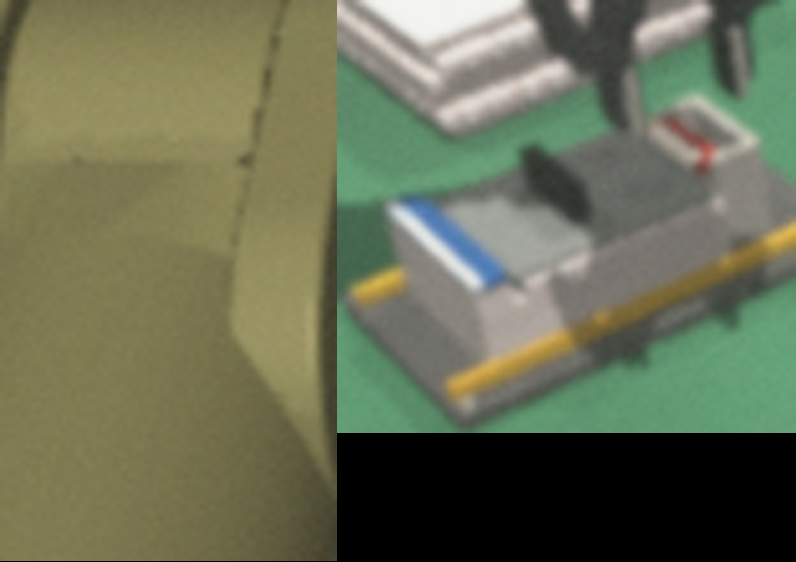

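The side view shows the cover flat and released with its bar upright at (555,180). The arm blocks the top view, so I'll clear it and check once more.

Request:
drive_tool(
  series=[
    [[-4,0,0],[0,0,0]],
    [[-4.5,0,0],[0,0,0]],
    [[-4.5,0,0],[0,0,0]],
    [[-4.5,0,0],[0,0,0]],
    [[-3,0,0],[0,0,0]],
  ],
)

```text
clock: 18.15
tcp_pos: [0.5342, -0.1574, 0.1996]
ee_rot: [180.0, -0.0, 96.1]
contact_force: [0.1, 1.0, -0.1]
gripper_width: 0.0499
grip_force: 0.0
```

```bash
python3 look.py pics/p5.png
```

```text
(no output)
```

View pics/p5.png

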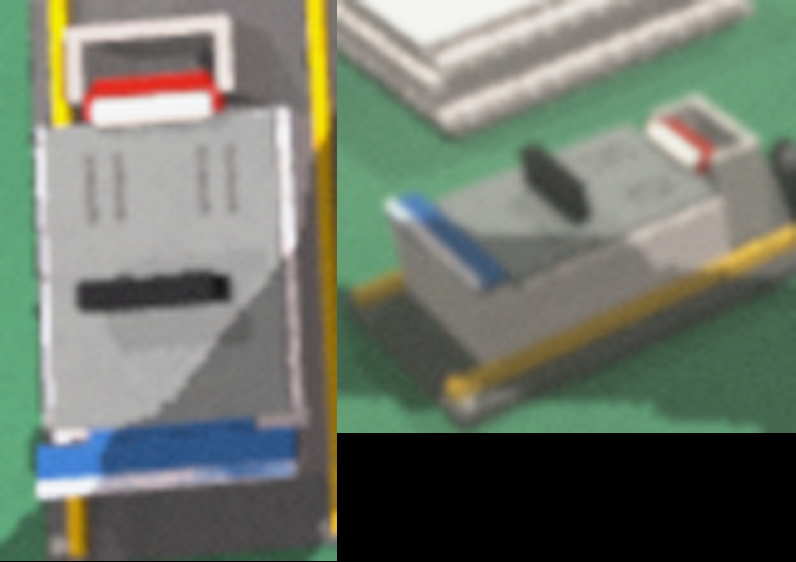

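The cover lies flat and centred with its lip under the blue bar. The white roller (top view about (150,108)) sits over its rear edge, so it has snapped in. Handing in.

Request:
drive_tool(
  series=[
    [[0,0,0],[0,0,0]],
    [[0,0,0],[0,0,0]],
    [[0,0,0],[0,0,0]],
    [[0,0,0],[0,0,0]],
    [[0,0,0],[0,0,0]],
  ],
)

```text
clock: 18.75
tcp_pos: [0.5339, -0.1551, 0.1993]
ee_rot: [-180.0, -0.1, 96.1]
contact_force: [-0.0, 0.3, 1.0]
gripper_width: 0.0502
grip_force: 0.0
```

```bash
python3 -c "
from workcell import *
print(sign_off())"
```

```text
the job is handed in; nothing more can be done
None
```

The cover is hooked under the blue bar, touched the slot's end wall at about 4 N, was pressed flat under the roller catch and let go; I handed it in at 18.75 s with the arm clear, and the last pictures show it flat with the roller over its rear edge.

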